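# Release the cabinet key from its sprung keeper

## Robot

A 6-joint arm with a two-finger parallel gripper is mounted at the origin on the work surface. World frame = base frame: x ahead of the robot, y to its left, z up, the work surface at z = 0. Lengths are in m, angles in rad, forces in N, time in s.
With the tool pointing down it reaches from about 0.35 to 0.975 m from the base axis. Payload 4.9 kg.
Tool frame: the origin (TCP) lies between the finger pads; the fingertips stand 19 mm ahead of it and the grasp point (between the pads) is the TCP; z points along the fingers, y is the line along which they close (so a half turn about z gives the same grasp; the last joint's range is limited). The gripper opens to 85 mm and grips with 20 to 120 N. Pads are 22 mm wide; open, the fingers measure 114 mm over their backs; the gripper's body (76 mm by 85 mm) begins 54 mm behind the grasp point. The pads swing forward as they close: fully open they stand 13 mm farther back than shut.
Start: joints at [1.182, 0.053, 1.613, -0, 1.476, -0.119], TCP at [0.167, 0.602, 0.25] pointing down, gripper open.
Joint ranges: [-3.01, 3.01], [-1.01, 2.22], [0.06, 2.58], [-1.02, 4.17], [0.09, 2.62], [-3.14, 3.14]. Speed limits (rad/s): [2.57, 2.57, 3.14, 3.14, 3.14, 3.14].

## Interface

Orientations are given as a rotation vector (axis times angle).
In Python, from station import ctrl gives the robot as it stands. The module is installed in compiled form; this text tells all that it offers.
- The arm moves only by the tool servo_tool, never from a script. Its argument "increments" is a list that holds one entry, the list of rows, each a list of 5 numbers: the finger opening in cm, from 0 to 8.54, then the shift along the tool's x, y, z in cm, then the turn about the tool's z in degrees. A call has 1 to 5 rows; each row is the pose to reach, as a shift and turn from the pose commanded when the call began, along the tool's axes at that moment; what a row does not reach only later rows make up. A row lasts 1/10 s, in which the tool goes at most 50 mm and 8.59 degrees, less where a joint would pass 70% of its speed; a pose out of reach is approached as far as the arm can. A call with a gripper value outside its range is refused whole. The fingers move at their own pace and stop on an object; "newtons" is the grip in N (left out, the last holds). Time passes only in rows, so rows that repeat a pose let the fingers close. It gives the time, the measured TCP pose, the force, the opening and the grip force at its end, in the units of the state.
- ctrl.get_obs(): the state, without advancing time (a new reading comes with each control period).
- ctrl.get_image(name): name is "scene" or "top" or "wrist"; returns a dict with "img" (400x640x3 uint8, red, green, blue), "fx", "fy", "cx", "cy" (pixels), "rvec" (rotation vector, rad) and "tvec" (3), from world to camera coordinates, as OpenCV has them; the wrist camera has in their place "mount" (4x4, takes a point from camera to tool coordinates, whose origin is the TCP and whose axes are the flange's). Camera axes: x right, y down, z forward; pixel columns grow to the right and rows downward; lengths in m; the calibration is good to about 2 mm. A picture is of the moment at which its call begins: read the wrist's pose just before it. There is no depth.
- ctrl.finish_job(): hands the job in; it is judged then, once.
The state is a dict: "t": time; "q": joint angles; "dq": joint speeds; "effort": joint torques, N m; "tool_pos": TCP position; "tool_rot": TCP orientation; "contact_force": force on the tool from outside, world axes, zero at the start; "wrist_torque": the same for the moment, N m; "opening": finger opening in m; "grip_force": force on a finger pad.
Only numpy, scipy, OpenCV 4.12 (cv2) and the standard library are available. Lean on these libraries where they do the work, as an engineer would, in place of code of your own. Each camera call takes 0.05 s, during which the arm holds its last target. There are 200 camera calls.

## Task

The cabinet key hangs on the spring bar of one of the two key keepers on the desk. Pick up the forked tool, set its prongs over that bar and push the bar's round collar back against its spring until the key drops into the catch tray below, then let the bar spring home and stand the tool upright on the desk again. Leave the plain tag hanging on the other keeper, and do not touch the key with the gripper.

Things in the scene. Friction and masses are not known exactly. Their poses are not given: they have to be found in the camera images.
- fork: Forked tool standing on its two prong ends, 0.2 kg. Origin: centre of its underside, z up. Black grip block 38 (x) by 26 mm (y), 54 to 106 mm above the origin: grip it from above across the 26 mm. Below, a steel fork 46 (x) by 26 mm (y): two 12 mm prongs, between them a slot 22 mm wide in x, open below and through along y, its roof 42 mm above the origin. Same either way round.
- bar: Spring bar holding the key: level 8 mm rod along y. Origin: centre of its collar (36 mm across, 6 mm thick), 85 mm above the desk, z up. Push the collar 26 to 30 mm (stop) to +y to free the key (3 to 6.6 N); it springs home. Fork goes over the bare rod, y -49 to -3 mm, between collar and fixed cheek (100 mm tall, 26 mm wide, y -57 to -49). A 102 mm tall spring barrel starts at y +35 mm.
- key: Brass key, 56 mm long, 8 mm thick: square 30 mm bow with a 16 mm window on the rod, narrow toothed blade below (along its -z, to 41 mm from the origin). Origin: window centre, hanging 4 mm below the rod's axis, about 69 mm to -y of the collar, in a 24 mm gap between two cheeks. It falls into the tray below (104 mm along the bar's x, rim 20 mm high), its floor 6 mm above the desk.
- tag: Bystander: brass tag with the same bow but a plain plate 66 mm wide and 24 mm high in place of the blade, hanging the same way on the bar of the other, identical keeper (fixed to the desk, like the key's). Origin: centre of its window. Leave it hanging.

How it is judged:
By the outcome, as a careful person would: the job done as asked, in the order asked, and still so for the second after the job is handed in, with the robot touching nothing.
It also fails if it takes over 48 s, if anything falls off the work surface, if the arm or the gripper's body presses on something with over 40 N, if the wrist force passes 120 N, or if a joint passes its speed limit or range.

## Working session

There is one attempt and no reset: what is moved stays moved. The work goes in short steps, Python scripts to look and compute and a tool call to move; the robot and the scene stay as the last step left them, time stands still between calls to the robot, and variables do not carry over. Pictures are saved under pics/ and viewed, at most 10 in all, crops included, and the job is handed in when it is done.

Besides the shell and the picture viewer there is one more tool, called after "Emit:" as a command line: name --argument value ..., lists and objects as JSON in quotes. servo_tool: Moves the arm, as the interface text tells. Its arguments: {"type":"object","properties":{"increments":{"type":"array"},"newtons":{"type":"number"}},"required":["increments"]}

```bash
mkdir -p pics; cat > h.py <<'E'
import numpy as np, cv2
from scipy.spatial.transform import Rotation as R
from station import ctrl
def snap(name,fn):
    o=ctrl.get_obs(); d=ctrl.get_image(name); cv2.imwrite('pics/'+fn+'.png',d['img'][:,:,::-1])
    K=np.array([[d['fx'],0,d['cx']],[0,d['fy'],d['cy']],[0,0,1]])
    if 'mount' in d:
        T=np.eye(4);T[:3,:3]=R.from_rotvec(o['tool_rot']).as_matrix();T[:3,3]=o['tool_pos'];T=T@np.array(d['mount'])
    else:
        A=R.from_rotvec(np.ravel(d['rvec'])).as_matrix();T=np.eye(4);T[:3,:3]=A.T;T[:3,3]=-A.T@np.ravel(d['tvec'])
    np.savez('pics/'+fn+'.npz',K=K,T=T); return d['img']
def ray(fn,u,v,z):
    f=np.load('pics/'+fn+'.npz');K,T=f['K'],f['T']
    r=T[:3,:3]@np.linalg.solve(K,[u,v,1]);c=T[:3,3];return c+r*(z-c[2])/r[2]
def proj(fn,p):
    f=np.load('pics/'+fn+'.npz');K,T=f['K'],f['T'];q=K@(T[:3,:3].T@(np.array(p)-T[:3,3]));return q[:2]/q[2]
E
python3 - <<'E'
from h import *
a=snap('scene','s1');b=snap('top','t1')
o=ctrl.get_obs();print(o['t'],o['tool_pos'],R.from_rotvec(o['tool_rot']).as_matrix().round(3))
for f in('s1','t1'):print(np.load('pics/'+f+'.npz')['T'].round(3))
E
```

```text
0.1 [0.16638339 0.60189322 0.24913047] [[-0.964  0.267 -0.001]
 [ 0.267  0.964 -0.002]
 [ 0.    -0.002 -1.   ]]
[[ 0.391  0.608 -0.691  1.002]
 [ 0.92  -0.273  0.28  -0.218]
 [-0.019 -0.746 -0.666  0.502]
 [ 0.     0.     0.     1.   ]]
[[-0.016 -0.997  0.075  0.487]
 [-1.     0.017  0.007 -0.019]
 [-0.008 -0.075 -0.997  0.932]
 [ 0.     0.     0.     1.   ]]
```

View pics/s1.png

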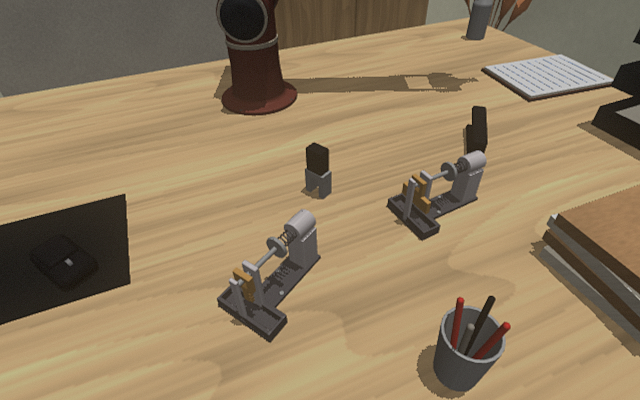

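View pics/t1.png

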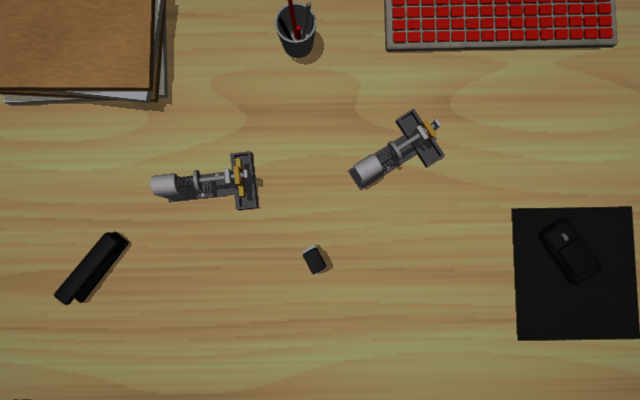

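The scene view shows the keepers at about (270,270) and (440,190), with the fork at (318,170). In the top view they are at (400,150), (205,180) and (314,258). I'll zoom in to tell the key from the tag.

```bash
python3 - <<'E'
import cv2,numpy as np
s=cv2.imread('pics/s1.png');t=cv2.imread('pics/t1.png')
r=lambda i,k:cv2.resize(i,None,fx=k,fy=k,interpolation=cv2.INTER_CUBIC)
A=np.hstack([r(s[220:320,210:310],4),r(s[150:250,385:485],4)])
cv2.imwrite('pics/c1.png',A)
B=np.hstack([r(t[100:200,345:445],4),r(t[130:230,145:245+20][:, :100],4)])
cv2.imwrite('pics/c2.png',np.vstack([B[:, :],]))
cv2.imwrite('pics/c3.png',r(t[100:280,140:450],2.5))
E
```

```text
(no output)
```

View pics/c1.png

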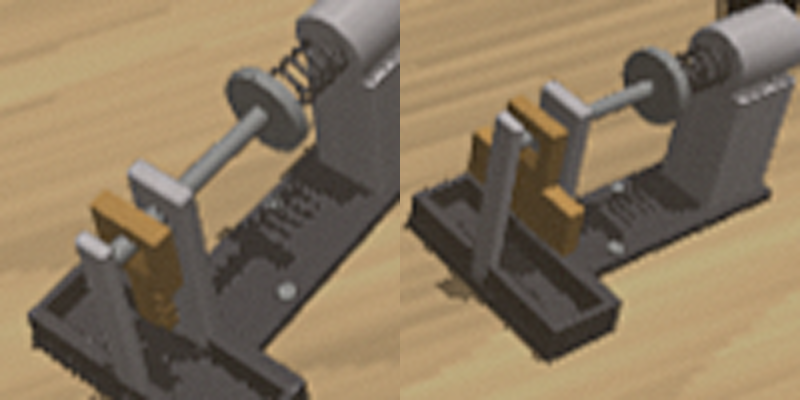

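View pics/c3.png

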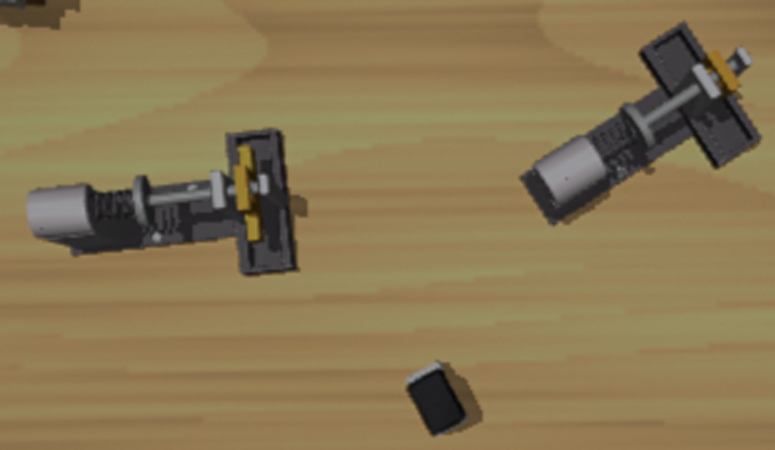

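The key hangs on the scene-left keeper, which is top-right in the top view: narrow toothed blade there, wide plate on the other. In c3 its collar is at (637,124), the inner cheek top at (707,81) and the fork grip at (436,400).

```bash
python3 - <<'E'
from h import *
t=cv2.imread('pics/t1.png');g=t[230:290,290:340]
m=(g.max(2)<50).astype(np.uint8);n,l,s,c=cv2.connectedComponentsWithStats(m)
i=1+s[1:,4].argmax();print(s[i])
cn=cv2.findContours((l==i).astype(np.uint8),0,2)[0][0]
b=cv2.boxPoints(cv2.minAreaRect(cn))+[290,230]
P=np.array([ray('t1',u,v,.106) for u,v in b]);print(P.round(4),'c',P.mean(0).round(4))
for k in range(4):d=P[k]-P[k-1];print(np.hypot(*d[:2]).round(4),np.degrees(np.arctan2(d[1],d[0])).round(1))
px=lambda u,v:(140+u/2.5,100+v/2.5)
for nm,q,z in[('collar',(637,124),.088),('cheek',(707,81),.1),('out',(743,57),.1),('barrel',(570,172),.1)]:print(nm,ray('t1',*px(*q),z).round(4))
sx=lambda u,v:(210+u/4,220+v/4)
print('scene cheek',ray('s1',*sx(162,184),.1).round(4),'collar',ray('s1',*sx(266,110),.085).round(4))
E
```

```text
[ 13  18  23  26 352]
[[ 0.4649  0.0119  0.106 ]
 [ 0.4759 -0.0111  0.106 ]
 [ 0.4425 -0.0272  0.106 ]
 [ 0.4316 -0.0042  0.106 ]] c [ 0.4537 -0.0076  0.106 ]
0.037 25.9
0.0255 -64.4
0.037 -154.3
0.0255 115.5
collar [ 0.6373 -0.1461  0.088 ]
cheek [ 0.6634 -0.1918  0.1   ]
out [ 0.6792 -0.2164  0.1   ]
barrel [ 0.6037 -0.0989  0.1   ]
scene cheek [ 0.6679 -0.1898  0.1   ] collar [ 0.6379 -0.1454  0.085 ]
```

Emit:
servo_tool --increments '[[[8.5,-3.1,-3.6,0,0],[8.5,-6.1,-7.1,0,0],[8.5,-9.2,-10.7,0,0],[8.5,-12.3,-14.2,0,0],[8.5,-15.3,-17.8,0,0]]]'

```text
t: 0.6
tool_pos: [0.2668, 0.3882, 0.2497]
tool_rot: [-0.422, -3.113, 0.001]
contact_force: [0.7, 0.4, 0.9]
opening: 0.0852
grip_force: 0.0
```

Emit:
servo_tool --increments '[[[8.5,-3.1,-3.6,0,0],[8.5,-6.1,-7.1,0,0],[8.5,-9.2,-10.7,0,0],[8.5,-12.3,-14.2,0,0],[8.5,-15.3,-17.8,0,0]]]'

```text
t: 1.1
tool_pos: [0.3668, 0.1759, 0.25]
tool_rot: [0.422, 3.113, 0.0]
contact_force: [1.1, 0.6, -0.0]
opening: 0.0848
grip_force: 0.0
```

Emit:
servo_tool --increments '[[[8.5,-2.2,-2.6,0,-8],[8.5,-4.4,-5.2,0,-16],[8.5,-6.7,-7.7,0,-24],[8.5,-8.9,-10.3,0,-32.5],[8.5,-11.1,-12.9,0,-41]]]'

```text
t: 1.6
tool_pos: [0.4393, 0.0224, 0.2499]
tool_rot: [0.703, -3.062, -0.0]
contact_force: [-0.1, 0.3, 0.1]
opening: 0.0849
grip_force: 0.0
```

```bash
python3 - <<'E'
from h import *
snap('wrist','w1');o=ctrl.get_obs();M=R.from_rotvec(o['tool_rot']).as_matrix()
print(o['tool_pos'],M.round(4),np.degrees(np.arctan2(M[1,1],M[0,1])),o['q'],proj('w1',[.4537,-.0076,.106]))
d=np.array([.4537,-.0076,.088])-o['tool_pos'];print(M.T@d*100)
E
```

```text
[0.4407971  0.0188216  0.24991475] [[-8.985e-01 -4.389e-01  5.000e-04]
 [-4.389e-01  8.985e-01 -3.500e-03]
 [ 1.100e-03 -3.400e-03 -1.000e+00]] 116.03367893074068 [-0.12426121 -0.41295669  2.02066605 -0.00342048  1.53298019 -2.14930131] [283.16483991 189.38427475]
[-0.01776195 -2.88603471 16.20124047]
```

View pics/w1.png

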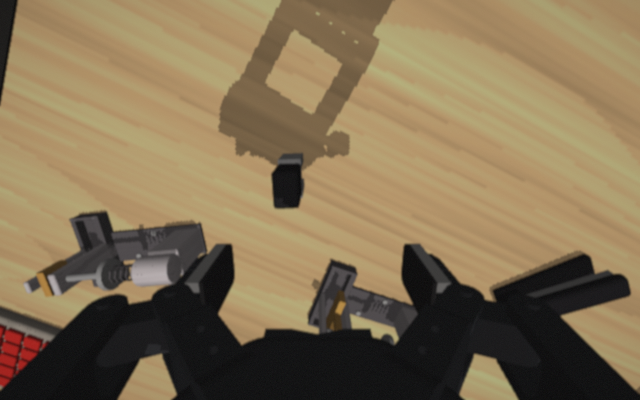

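The wrist view has the fork grip centred near (285,188), against the predicted (283,189). The key keeper is at left and the tag keeper at the bottom centre. I'll descend and grip.

Emit:
servo_tool --increments '[[[8.5,0,-1.4,3,0],[8.5,0,-2.9,6,0],[8.5,0,-2.9,9,0],[8.5,0,-2.9,11,0],[8.5,0,-2.9,12.5,0]]]'

```text
t: 2.15
tool_pos: [0.4503, -0.0022, 0.1228]
tool_rot: [0.692, -3.061, -0.002]
contact_force: [-0.1, 0.7, -0.9]
opening: 0.0848
grip_force: 0.0
```

Emit:
servo_tool --increments '[[[8.5,0,0,1.5,0],[8.5,0,0,2.8,0],[8.5,0,0,3.7,0],[8.5,0,0,3.7,0],[6,0,0,3.7,0]]]'

```text
t: 2.65
tool_pos: [0.4519, -0.0024, 0.0886]
tool_rot: [-0.694, 3.064, -0.0]
contact_force: [0.9, -0.2, 0.2]
opening: 0.0729
grip_force: 0.0
```

Emit:
servo_tool --increments '[[[4,0,0,0,0],[3,0,0,0,0],[2,0,0,0,0],[1.5,0,0,0,0],[1.5,0,0,0,0]]]' --newtons 60

```text
t: 3.15
tool_pos: [0.4524, -0.0027, 0.0891]
tool_rot: [-0.694, 3.062, -0.002]
contact_force: [0.5, -0.4, 3.1]
opening: 0.0256
grip_force: 59.0
```

Emit:
servo_tool --increments '[[[1.5,0,0,-1,0],[1.5,0,0,-4,0],[1.5,0,0,-8,0],[1.5,0,0,-11,0],[1.5,0,0,-13.5,0]]]'

```text
t: 3.65
tool_pos: [0.4515, -0.0022, 0.2252]
tool_rot: [-0.694, 3.063, 0.0]
contact_force: [-0.4, -0.7, -1.7]
opening: 0.0251
grip_force: 58.8
```

Emit:
servo_tool --increments '[[[1.5,-1,-2.2,0,-1],[1.5,-3,-6.5,0,-2],[1.5,-5,-11,0,-3],[1.5,-7,-15.5,0,-4],[1.5,-8.8,-19.5,0,-4.4]]]'

```text
t: 4.15
tool_pos: [0.6161, -0.1416, 0.2226]
tool_rot: [0.811, -3.034, -0.002]
contact_force: [0.1, 0.7, -1.9]
opening: 0.0255
grip_force: 59.7
```

```bash
python3 - <<'E'
from h import *
snap('scene','s2');snap('top','t2');snap('wrist','w2');o=ctrl.get_obs();M=R.from_rotvec(o['tool_rot']).as_matrix()
print(o['t'],o['tool_pos'],np.degrees(np.arctan2(M[1,1],M[0,1])),o['opening'],o['contact_force'])
d=np.array([.6507,-.1682,.224])-o['tool_pos'];print(M.T@d*100)
r=lambda f,x,y,k:cv2.resize(cv2.imread(f'pics/{f}.png')[y:y+150,x:x+200],None,fx=k,fy=k,interpolation=cv2.INTER_CUBIC)
cv2.imwrite('pics/c4.png',np.vstack([np.hstack([r('s2',180,180,2),r('t2',310,80,2)]),np.hstack([r('w2',210,50,2),cv2.resize(cv2.imread('pics/w2.png'),(400,300))])]))
E
```

```text
4.3 [ 0.61548756 -0.1415919   0.22131215] 119.82471024576282 0.02524760333429829 [ 0.23382436  1.12957613 -2.35491582]
[-1.73082012 -4.05874224 -0.28668119]
```

View pics/c4.png

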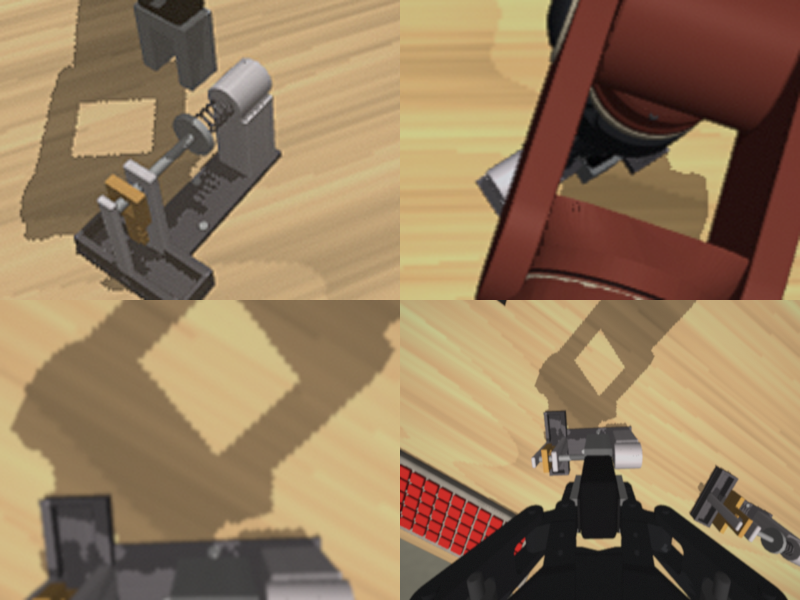

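Fork is held level above the barrel; the keeper axis runs horizontally in the wrist view, so the alignment is good. I'll move over the rod and check.

Emit:
servo_tool --increments '[[[1.5,-0.6,-1.3,0,0],[1.5,-1.2,-2.7,0,0],[1.5,-1.7,-4.0,0,0],[1.5,-1.7,-4.0,0.6,0],[1.5,-1.7,-4.0,0.6,0]]]'

```text
t: 4.8
tool_pos: [0.6484, -0.1653, 0.2159]
tool_rot: [0.812, -3.032, -0.004]
contact_force: [0.5, -0.5, -2.2]
opening: 0.0253
grip_force: 60.4
```

```bash
python3 - <<'E'
from h import *
snap('scene','s3');snap('wrist','w3');o=ctrl.get_obs();M=R.from_rotvec(o['tool_rot']).as_matrix()
p=o['tool_pos'];print(o['t'],p,np.degrees(np.arctan2(M[1,1],M[0,1])),M[:,2])
# where prong front bottom corners/axis should appear
for b in[(-.049,.1),(0,.085)]:
  pass
print(M.T@(np.array([.6507,-.1682,.14])-p)*100)
O=p-[0,0,.0891]
for x in(-.023,-.011,.011,.023):print('prong',x,(proj('s3',O-M[:,0]*x-M[:,1]*.013)-[190,180])*5)
r=lambda f,x,y,k:cv2.resize(cv2.imread(f'pics/{f}.png')[y:y+110,x:x+160],None,fx=k,fy=k,interpolation=cv2.INTER_CUBIC)
cv2.imwrite('pics/c5.png',r('s3',190,180,5))
E
```

```text
4.9 [ 0.64876115 -0.16547404  0.2166736 ] 119.97706014367236 [-1.71879362e-03  9.38674549e-04 -9.99998082e-01]
[-0.03956345 -0.34582317  7.66675642]
prong -0.023 [261.74548977 275.49171069]
prong -0.011 [293.32914723 295.0468768 ]
prong 0.011 [353.05151241 332.02425261]
prong 0.023 [386.66216809 352.83444394]
```

View pics/c5.png

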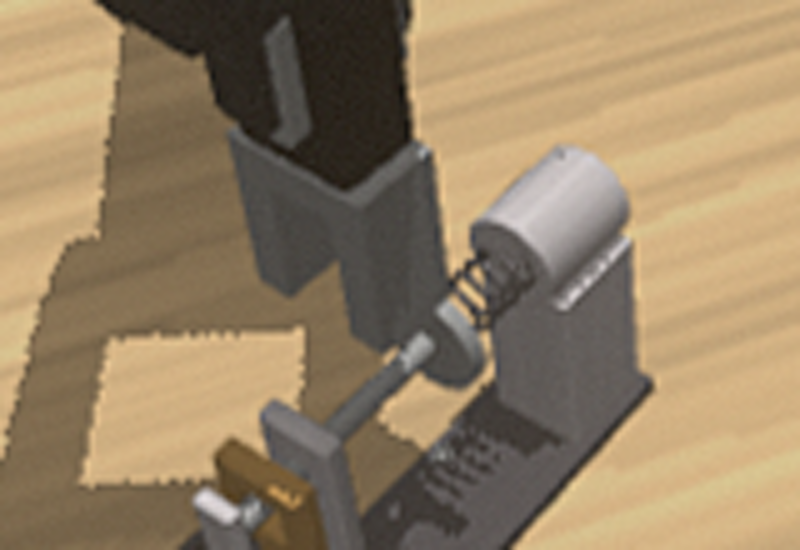

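The prong corners sit where predicted: (262,275), (290,296), (350,335) and (385,353). I'll measure the rod line in this same view, relative to the fork.

```bash
python3 - <<'E'
from h import *
o=ctrl.get_obs();M=R.from_rotvec(o['tool_rot']).as_matrix();p=o['tool_pos']
for n,u,v,z in[('cheektop',303,425,.1),('rod',345,427,.085),('rod',385,388,.085),('rodend',425,345,.085)]:
  w=ray('s3',190+u/5,180+v/5,z);print(n,w.round(4),'tool cm',(M.T@(w-p)*100).round(2))
E
```

```text
cheektop [ 0.6663 -0.1892  0.1   ] tool cm [-0.35 -2.95 11.66]
rod [ 0.6593 -0.1776  0.085 ] tool cm [-0.32 -1.6  13.16]
rod [ 0.6504 -0.1634  0.085 ] tool cm [-0.26  0.07 13.17]
rodend [ 0.6398 -0.1483  0.085 ] tool cm [-0.1   1.92 13.17]
```

Emit:
servo_tool --increments '[[[1.5,-0.2,-0.3,0,0],[1.5,-0.2,-0.3,0,0],[1.5,-0.2,-0.3,1,0],[1.5,-0.2,-0.3,2.2,0],[1.5,-0.2,-0.3,3.4,0]]]'

```text
t: 5.4
tool_pos: [0.6527, -0.168, 0.1816]
tool_rot: [0.811, -3.034, -0.001]
contact_force: [-0.0, -0.3, -2.2]
opening: 0.0254
grip_force: 60.6
```

Emit:
servo_tool --increments '[[[1.5,0,0,1,0],[1.5,0,0,2,0],[1.5,0,0,3,0],[1.5,0,0,4.1,0],[1.5,0,0,4.1,0]]]'

```text
t: 5.9
tool_pos: [0.6519, -0.1677, 0.1396]
tool_rot: [0.811, -3.032, -0.004]
contact_force: [0.7, 0.1, -2.9]
opening: 0.0247
grip_force: 60.3
```

```bash
python3 - <<'E'
from h import *
snap('scene','s4');o=ctrl.get_obs();print(o['t'],o['tool_pos'],o['contact_force'],o['wrist_torque'])
cv2.imwrite('pics/c6.png',cv2.resize(cv2.imread('pics/s4.png')[180:340,190:350],None,fx=3.5,fy=3.5,interpolation=cv2.INTER_CUBIC))
E
```

```text
5.95 [ 0.65246063 -0.16791282  0.14083732] [-0.04511314  0.38911898 -2.68120936] [ 0.00126375  0.06173727 -0.03420028]
```

View pics/c6.png

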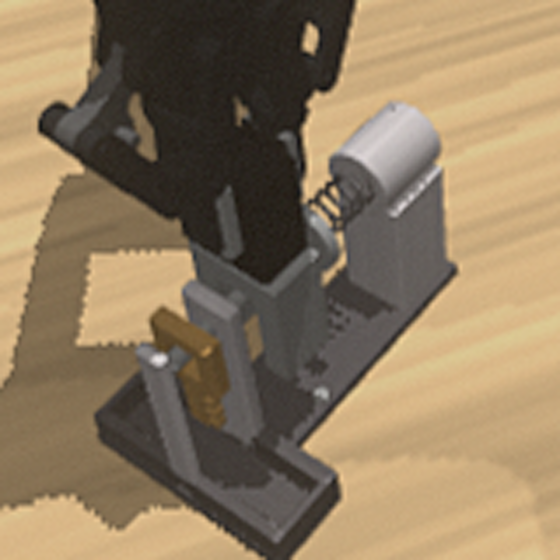

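The fork straddles the rod between cheek and collar (prongs around (290,310)) with no contact force. Next, push towards +y.

Emit:
servo_tool --increments '[[[1.5,0,0.3,0,0],[1.5,0,0.6,0,0],[1.5,0,0.9,0,0],[1.5,0,1.2,0,0],[1.5,0,1.5,0,0]]]' --newtons 100

```text
t: 6.45
tool_pos: [0.6461, -0.1557, 0.1429]
tool_rot: [-0.812, 3.033, -0.004]
contact_force: [1.7, -2.4, -3.3]
opening: 0.0249
grip_force: 98.8
```

Emit:
servo_tool --increments '[[[1.5,0,0.4,0,0],[1.5,0,0.8,0,0],[1.5,0,1.2,0,0],[1.5,0,1.6,0,0],[1.5,0,1.8,0,0]]]'

```text
t: 6.95
tool_pos: [0.6368, -0.1403, 0.1429]
tool_rot: [-0.812, 3.035, -0.004]
contact_force: [1.3, -6.1, -1.9]
opening: 0.0245
grip_force: 99.0
```

Emit:
servo_tool --increments '[[[1.5,0,0.1,0,0],[1.5,0,0.2,0,0],[1.5,0,0.3,0,0],[1.5,0,0.3,0,0],[1.5,0,0.3,0,0]]]'

```text
t: 7.45
tool_pos: [0.6353, -0.1379, 0.1429]
tool_rot: [-0.812, 3.035, -0.004]
contact_force: [0.6, -5.2, -1.3]
opening: 0.0249
grip_force: 98.9
```

```bash
cat > k.py <<'E'
import sys
from h import *
snap('scene',sys.argv[1]);o=ctrl.get_obs();print(o['t'],o['tool_pos'],o['contact_force'])
for f in('s1','s4',sys.argv[1]):
  h=cv2.cvtColor(cv2.imread(f'pics/{f}.png')[220:345,210:300],cv2.COLOR_BGR2HSV)
  m=cv2.inRange(h,(10,150,60),(25,255,230));n,l,s,c=cv2.connectedComponentsWithStats(m)
  print(f,[(s[i].tolist()) for i in range(1,n) if s[i,4]>15])
E
python3 k.py s5
```

```text
7.5 [ 0.63531845 -0.13793429  0.14288045] [ 2.01964286 -6.04061872 -2.56939495]
s1 []
s4 []
s5 []
```

Emit:
servo_tool --increments '[[[1.5,0,0.1,0,0],[1.5,0,0.2,0,0],[1.5,0,0.2,0,0]]]'

```text
t: 7.8
tool_pos: [0.6343, -0.1363, 0.1429]
tool_rot: [-0.812, 3.035, -0.004]
contact_force: [1.2, -5.8, -1.4]
opening: 0.0246
grip_force: 99.0
```

```bash
python3 k.py s6; python3 - <<'E'
import cv2
cv2.imwrite('pics/c7.png',cv2.resize(cv2.imread('pics/s6.png')[180:340,190:350],None,fx=3.5,fy=3.5,interpolation=cv2.INTER_CUBIC))
E
```

```text
7.85 [ 0.63428955 -0.13626665  0.14288688] [ 0.55461132 -5.77541601 -1.24725948]
s1 []
s4 []
s6 []
```

View pics/c7.png

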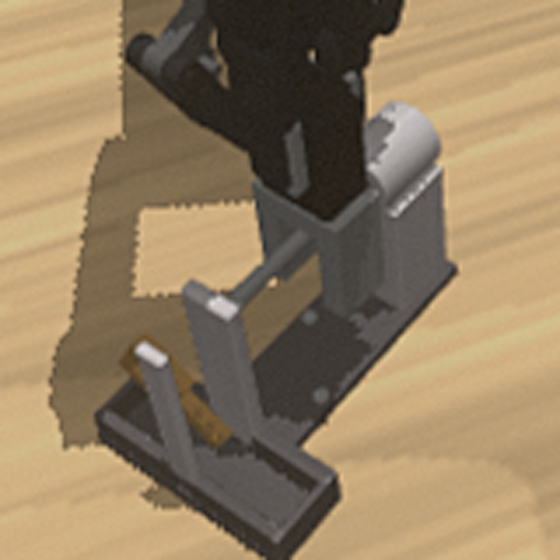

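The key has dropped: it lies in the tray at about (180,400) and the rod is clear of it. I'll let the bar return, then lift out.

Emit:
servo_tool --increments '[[[1.5,0,-0.5,0,0],[1.5,0,-1.0,0,0],[1.5,0,-1.5,0,0],[1.5,0,-2.0,0,0],[1.5,0,-2.4,0,0]]]'

```text
t: 8.35
tool_pos: [0.6465, -0.1562, 0.1425]
tool_rot: [-0.811, 3.035, 0.001]
contact_force: [1.5, -2.9, -0.6]
opening: 0.0248
grip_force: 99.3
```

Emit:
servo_tool --increments '[[[1.5,0,-0.4,0,0],[1.5,0,-0.8,0,0],[1.5,0,-1.2,0,0],[1.5,0,-1.4,0,0],[1.5,0,-1.4,0,0]]]'

```text
t: 8.85
tool_pos: [0.653, -0.1681, 0.1419]
tool_rot: [0.811, -3.035, -0.001]
contact_force: [0.2, 0.8, -2.2]
opening: 0.0249
grip_force: 99.2
```

Emit:
servo_tool --increments '[[[1.5,0,0,-1,0],[1.5,0,0,-2.5,0],[1.5,0,0,-4.5,0],[1.5,0,0,-6.5,0],[1.5,0,0,-8.5,0]]]'

```text
t: 9.35
tool_pos: [0.6535, -0.1681, 0.2302]
tool_rot: [-0.811, 3.033, -0.002]
contact_force: [0.9, -0.6, -2.4]
opening: 0.0251
grip_force: 99.1
```

Emit:
servo_tool --increments '[[[1.5,0.6,1.5,0,0],[1.5,1.6,4.2,0,0],[1.5,2.8,7.4,0,0],[1.5,4.0,10.6,0,0],[1.5,5.2,13.8,0,0]]]'

```text
t: 9.85
tool_pos: [0.5385, -0.0738, 0.2293]
tool_rot: [-0.811, 3.033, -0.002]
contact_force: [0.0, 0.3, -1.6]
opening: 0.0249
grip_force: 99.1
```

Emit:
servo_tool --increments '[[[1.5,1.2,3.2,0,0],[1.5,2.4,6.4,0,0],[1.5,3.4,9.2,0,0],[1.5,3.9,10.5,1,0],[1.5,3.9,10.5,3,0]]]'

```text
t: 10.35
tool_pos: [0.4536, -0.002, 0.201]
tool_rot: [-0.813, 3.027, -0.004]
contact_force: [0.5, -0.2, -2.2]
opening: 0.0248
grip_force: 99.0
```

Emit:
servo_tool --increments '[[[1.5,0,0,3,0],[1.5,0,0,6,0],[1.5,0,0,8,0],[1.5,0,0,9.5,0],[1.5,0,0,9.8,0]]]'

```text
t: 10.85
tool_pos: [0.4522, -0.0028, 0.0988]
tool_rot: [0.811, -3.033, -0.001]
contact_force: [-0.2, 0.0, -1.8]
opening: 0.0247
grip_force: 98.8
```

```bash
python3 -c "
from h import *
o=ctrl.get_obs();print(o['tool_pos'],R.from_rotvec(o['tool_rot']).as_matrix()[:,2],o['contact_force'],o['wrist_torque'])"
```

```text
[ 0.45221393 -0.00277828  0.0987876 ] [-1.68991696e-03  4.18426045e-04 -9.99998485e-01] [-0.19950371  0.0090555  -1.81303277] [ 0.03310798  0.02090297 -0.06801243]
```

Emit:
servo_tool --increments '[[[1.5,0,0,0.3,0],[1.5,0,0,0.6,0],[1.5,0,0,0.8,0],[1.5,0,0,0.9,0],[1.5,0,0,0.9,0]]]'

```text
t: 11.35
tool_pos: [0.4531, -0.003, 0.0906]
tool_rot: [-0.811, 3.035, -0.0]
contact_force: [0.0, -0.4, -2.3]
opening: 0.0249
grip_force: 98.8
```

Emit:
servo_tool --increments '[[[1.5,0,0,0.05,0],[1.5,0,0,0.1,0],[1.5,0,0,0.1,0]]]' --newtons 30

```text
t: 11.65
tool_pos: [0.4531, -0.0031, 0.0894]
tool_rot: [-0.811, 3.035, -0.0]
contact_force: [-0.3, 0.5, -1.4]
opening: 0.0251
grip_force: 99.0
```

Emit:
servo_tool --increments '[[[1.5,0,0,0.05,0],[1.5,0,0,0.1,0],[1.5,0,0,0.1,0]]]'

```text
t: 11.95
tool_pos: [0.4533, -0.0031, 0.0893]
tool_rot: [-0.812, 3.035, -0.0]
contact_force: [-3.3, -0.1, 5.1]
opening: 0.0247
grip_force: 100.5
```

Contact came at the pick height, with the fork standing on the desk. Release.

Emit:
servo_tool --increments '[[[2.8,0,0,0,0],[3.2,0,0,0,0],[4,0,0,0,0],[6,0,0,0,0],[8.5,0,0,0,0]]]'

```text
t: 12.45
tool_pos: [0.453, -0.003, 0.0882]
tool_rot: [0.812, -3.035, -0.0]
contact_force: [-0.4, 0.8, 0.2]
opening: 0.0681
grip_force: 0.0
```

Emit:
servo_tool --increments '[[[8.5,0,0,0,0],[8.5,0,0,0,0],[8.5,0,0,0,0],[8.5,0,0,0,0],[8.5,0,0,-0.5,0]]]'

```text
t: 12.95
tool_pos: [0.4524, -0.0029, 0.0928]
tool_rot: [0.811, -3.033, -0.001]
contact_force: [0.1, -0.4, -0.4]
opening: 0.0849
grip_force: 0.0
```

Emit:
servo_tool --increments '[[[8.5,0,0,-2,0],[8.5,0,0,-5,0],[8.5,0,0,-8,0],[8.5,0,0,-12,0],[8.5,0,0,-16,0]]]'

```text
t: 13.45
tool_pos: [0.4525, -0.0029, 0.2548]
tool_rot: [0.812, -3.035, -0.0]
contact_force: [1.3, -0.4, 0.3]
opening: 0.085
grip_force: 0.0
```

Emit:
servo_tool --increments '[[[8.5,0,0,-0.5,0],[8.5,0,0,-0.5,0],[8.5,0,0,-0.5,0],[8.5,0,0,-0.5,0],[8.5,0,0,-0.5,0]]]'

```text
t: 13.95
tool_pos: [0.4522, -0.0029, 0.2564]
tool_rot: [0.811, -3.032, -0.002]
contact_force: [0.2, 0.3, 0.5]
opening: 0.0853
grip_force: 0.0
```

```bash
python3 - <<'E'
from h import *
snap('scene','s9');o=ctrl.get_obs();print(o['t'],o['tool_pos'],o['contact_force'],o['dq'].round(3) if hasattr(o['dq'],'round') else o['dq'])
cv2.imwrite('pics/c9.png',cv2.resize(cv2.imread('pics/s9.png')[120:345,200:500],None,fx=2.6,fy=2.6,interpolation=cv2.INTER_CUBIC))
E
```

```text
14.0 [ 0.45238763 -0.00293416  0.25679106] [ 0.04370061 -0.02356014 -0.25711006] [ 0.002 -0.003 -0.008 -0.001  0.001 -0.001]
```

View pics/c9.png

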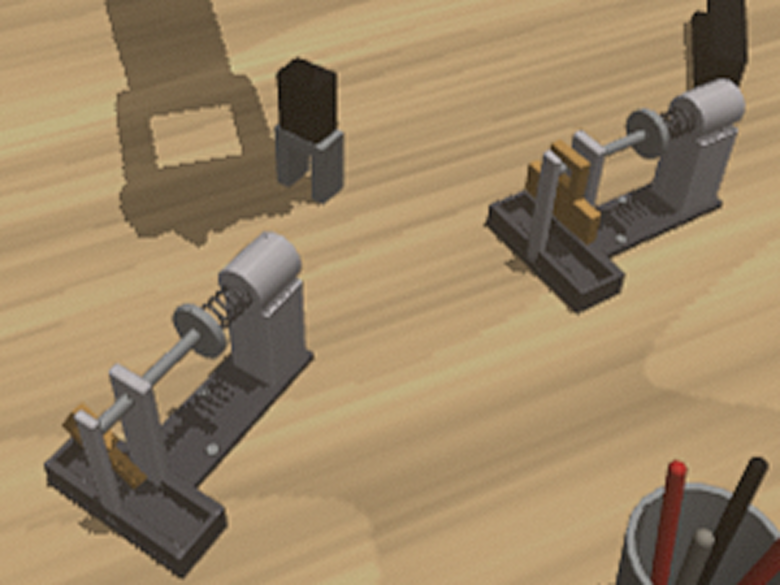

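The fork stands upright, the tag still hangs, the collar is home, and the key is tilted in the tray with its bow near (80,418). A quick numeric check that the bow is off the rod comes next.

```bash
python3 - <<'E'
from h import *
ex=np.array([.862,.506,0]);ey=np.array([-.506,.862,0]);C=np.array([.6375,-.1458,0])
for n,(u,v) in dict(bow=(78,420),tip=(138,482)).items():
  for z in(.01,.03,.05,.085):
    w=ray('s9',200+u/2.6,120+v/2.6,z)-C;print(n,z,'x',round(w@ex,3),'y',round(w@ey,3))
print((proj('s9',C-.069*ey+[0,0,.085])-[200,120])*2.6)
a,b=[cv2.imread(f'pics/{f}.png')[262:310,214:262].astype(int) for f in('s6','s9')]
print(abs(a-b).max(2).mean())
E
```

```text
bow 0.01 x -0.062 y -0.051
bow 0.03 x -0.048 y -0.059
bow 0.05 x -0.034 y -0.067
bow 0.085 x -0.01 y -0.081
tip 0.01 x -0.002 y -0.061
tip 0.03 x 0.01 y -0.068
tip 0.05 x 0.021 y -0.076
tip 0.085 x 0.041 y -0.089
[108.50650831 413.92574918]
28.883680555555557
```

```bash
python3 -c "
from station import ctrl
print(ctrl.finish_job())"
```

```text
the job is handed in; nothing more can be done
None
```

The job is handed in: the key dropped off the bar and lies tilted in the tray, clear of the rod, the bar sprang home, the fork stands upright on the desk again, and the tag still hangs on its keeper (about 14 s used).

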